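# Unguard the ball dish and turn it level

### The arm

A 6-joint arm with a two-finger parallel gripper is mounted at the origin on a cart in front of the work surface, level with it; the furniture and walls round the work are solid. World frame = base frame: x ahead of the robot, y to its left, z up, the work surface at z = 0. Lengths are in mm, angles in rad, forces in N, time in s.
With the tool pointing down it reaches from about 350 to 975 mm from the base axis. Payload 7.1 kg.
Tool frame: the origin (TCP) lies at the very end of the fingers, on their centre line; the grasp point (between the pads) lies 19 mm behind it; z points along the fingers, y is the line along which they close (so a half turn about z gives the same grasp; the last joint's range is limited). The gripper opens to 88 mm and grips with 3 to 60 N. Pads are 20 mm wide; open, the fingers measure 115 mm over their backs; the gripper's body (75 mm by 178 mm) begins 61 mm behind the grasp point.
Start: joints at [-1.218, 0.423, 1.63, -0, 1.089, -0.019], TCP at [227.074, -582.273, 222.675] pointing down, gripper open.
Joint ranges: [-3, 3], [-0.9, 2.11], [0.09, 2.58], [-1.31, 4.45], [0.11, 2.69], [-2.54, 2.54]. Speed limits (rad/s): [2.39, 2.39, 3.01, 3.14, 3.14, 3.14].

### API

Orientations are given as a unit quaternion [w, x, y, z].
In Python, from cell import ctrl gives the robot as it stands.
- The arm moves only by the tool step_arm, never from a script. Its argument "targets" is a list of rows, each a list of 7 numbers: the opening, from -1 (shut) to 1 (fully open), then the shift along the tool's x, y, z scaled (see below), then the turn, a rotation vector about the tool's x, y, z scaled (see below). In form: [[gripper, x, y, z, wx, wy, wz], ...]. A call has 1 to 12 rows; each row is the pose to reach, as a shift and turn from the pose commanded when the call began, along the tool's axes at that moment; what a row does not reach only later rows make up. The controller multiplies each number of a shift by 1000 mm and each number of a turn by 1.5 rad. A row lasts 1/8 s, in which the tool goes at most 62.5 mm and 10.7 degrees, less where a joint would pass 70% of its speed; a pose out of reach is approached as far as the arm can. A call with a number of a shift or a turn outside -1 to 1 is refused whole. A call with a gripper value outside its range is refused whole. The fingers move at their own pace and stop on an object; "squeeze" is the grip in N (left out, the last holds). Time passes only in rows, so rows that repeat a pose let the fingers close. It gives the time, the measured TCP pose, the force, the opening and the grip force at its end, in the units of the state.
- ctrl.state(): the state, without advancing time (a new reading comes with each control period).
- ctrl.camera(name): name is "scene" or "top"; returns the picture (400x640x3 uint8, red, green, blue); there is no depth.
- ctrl.camera_model(name): a dict with "intrinsics" (3x3 intrinsics, pixels), "extrinsics" (4x4, takes a point from camera to world coordinates). Camera axes: x right, y down, z forward; pixel columns grow to the right and rows downward; lengths in mm; the calibration is good to about 2 mm. A picture is of the moment at which its call begins. camera_model takes no time and is no camera call.
- ctrl.finish_job(): hands the job in; it is judged then, once.
The state is a dict: "time": time; "joints": joint angles; "joint_vel": joint speeds; "joint_efforts": joint torques, N m; "tcp_pos": TCP position; "tcp_rot": TCP orientation; "contact_force": force on the tool from outside, world axes, zero at the start; "torque": the same for the moment, N m; "finger_gap": opening from 0.0 (shut) to 1.0 (fully open); "finger_force": force on a finger pad.
Only numpy, scipy, OpenCV 4.12 (cv2) and the standard library are available. Lean on these libraries where they do the work, as an engineer would, in place of code of your own. Each camera call takes 0.05 s, during which the arm holds its last target. There are 200 camera calls.

### The job

Take the red guard off the handle of the ball dish and hang it over the bar of the hanging rail, one leg each side, and let go of it. Then lift the dish by its handle straight up, about 10 cm clear of the bench, and give it a quarter turn in the air, either way, so that its handle runs parallel to the rail, keeping it level and the steel ball inside the dark ring all the while. Finish while still holding the dish up there, level and still; leave the other things on the bench alone.

Things in the scene. Friction and masses are not known exactly. Their poses are not given: they have to be found in the camera images.
- dish: loose pale wood dished plate, 120 mm across, 18 mm high, 0.26 kg; origin: centre of underside, z up. Top: funnel rising 8 degrees outward, dark ring of 30 mm radius. Dark handle bar 14 mm wide, 14 mm high, 120 mm long along its own y, centre 78 mm over the underside, on thin brass posts at y = -51 and +51 mm. Starts with the handle about square to the rail (within 7 degrees)
- dish_handle (a point): centre of the dish's handle bar (middle of its 14 x 14 mm section, 78 mm above the dish's underside)
- dish_centre (a point): point 21 mm above the dish's underside on its axis, where the ball's centre is when it lies in the middle
- ball_center (a point): centre of the loose steel ball, 22 mm diameter, 0.044 kg, that lies in the dish under the handle
- guard: loose red saddle, an upside-down U of 3 mm strip, 0.06 kg, at first over the dish's handle, a leg each side of the ball. Origin: underside of its crown, where it rests on the bar; z up, y along the bar, x from leg to leg. 38 mm over the legs (x), 32 mm between them, 30 mm wide (y); top 3 mm above the origin, legs to 65 mm below it, outer leg faces flat from 5 to 65 mm below
- rail: fixed hanging rail: round steel bar 12 mm thick, 240 mm long along its own y, bar centre 124 mm above the bench, 18 mm brass balls on its ends, thin posts at y = -105 and +105 mm, dark wooden foot 75 x 250 x 16 mm. Origin: centre of the foot's underside, z up. The guard hung on it has its origin about 130 mm above the bench
- rail_mid (a point): middle of the rail's bar, on the bar's axis
- sanding_block: bystander: brown sanding block, 64 x 112 x 34 mm, lying on the bench; leave alone
- oil_can: bystander: green oil can, 60 mm across, 145 mm high, standing; leave alone
- try_square: bystander: try square with a dark red wooden stock and steel blade, 136 x 110 x 25 mm, lying on the bench; leave alone
Things that resemble listed ones, but are neither listed nor needed, are in the scene too. Leave any blue, purple or yellow look-alike of the guard alone.

How it is judged (in metres and radians):
On the way, in this order (a step that is already met when the one before it is completed fails the run):
1. the guard hangs over the rail's bar, let go (x of guard in the frame of rail between -0.014 and 0.014 m and y of guard in the frame of rail between -0.1 and 0.1 m and z of guard in the frame of rail between 0.115 and 0.145 m and angle between guard's own z axis and vertical below 0.35 rad and contact force between guard and rail above 0.1 N and contact force between guard and the fingers below 0.05 N), for 0.3 s.
2. the dish is lifted by its handle, not yet turned, with the ball in the ring (height (world z) of dish above 0.04 m and angle between the y axis of dish and the y axis of rail, either way round above 1.15 rad and contact force between the fingers and dish above 1 N and contact force between dish and rail below 0.05 N and contact force between dish and guard below 0.05 N and contact force between dish and oil_can below 0.05 N and distance between ball_center and dish_centre below 0.03 m), for 0.1 s.
At the end, for the whole second after the job is handed in: Gripper alone holds the dish over 60 mm up, still, level within 0.1 rad, handle within 0.14 rad of parallel to the rail, ball within 30 mm of its middle; guard hangs free on the bar: within 14 mm of its line and 100 mm of its middle, 115 to 145 mm high, upright within 0.35 rad (all of step 1 and height (world z) of dish above 0.06 m and angle between the y axis of dish and the y axis of rail, either way round below 0.14 rad and angle between dish's own z axis and vertical below 0.1 rad and linear speed of dish below 0.03 m/s and angular speed of dish below 0.15 rad/s and distance between ball_center and dish_centre below 0.03 m and contact force between the fingers and dish above 1 N and contact force between dish and rail below 0.05 N and contact force between dish and guard below 0.05 N and contact force between dish and oil_can below 0.05 N); the arm keeps its last pose, push and grip.
It fails at once if the ball leaves the dark ring (more than 30 mm from the dish's middle) (distance between ball_center and dish_centre above 0.03 m).
It fails at once if the dish is tipped by more than 0.2 rad (angle between dish's own z axis and vertical above 0.2 rad).
It fails at once if the sanding block is moved by more than 30 mm (distance of sanding_block from where it was at the start of the episode above 0.03 m).
It fails at once if the oil can is moved by more than 30 mm (distance of oil_can from where it was at the start of the episode above 0.03 m).
It fails at once if the try square is moved by more than 30 mm (distance of try_square from where it was at the start of the episode above 0.03 m).
It also fails if it takes over 64 s, if anything falls off the work surface, if the arm or the gripper's body presses on something with over 40 N, if the wrist force passes 120 N, or if a joint passes its speed limit or range.

## Working session

There is one attempt and no reset: what is moved stays moved. The work goes in short steps, Python scripts to look and compute and a tool call to move; the robot and the scene stay as the last step left them, time stands still between calls to the robot, and variables do not carry over. Pictures are saved under pics/ and viewed, at most 10 in all, crops included, and the job is handed in when it is done.

Besides the shell and the picture viewer there is one more tool, called after "Emit:" as name(argument=value, ...), one argument or row to a line, values as JSON. step_arm: Moves the arm, as the interface text tells. Shifts and turns lie within -1 to 1; 1 stands for 1000 mm of shift or 1.5 rad of turn. Its arguments: {"type":"object","properties":{"targets":{"type":"array","items":{"type":"array","items":{"type":"number","minimum":-1,"maximum":1}}},"squeeze":{"type":"number"}},"required":["targets"]}

```bash
mkdir -p pics; ls; python3 - <<'E'
from cell import ctrl
import cv2,numpy as np
for n in("scene","top"):
    im=ctrl.camera(n); cv2.imwrite(f"pics/{n}0.png",im[:,:,::-1]); m=ctrl.camera_model(n)
    print(n,np.round(m["intrinsics"],1).tolist(),np.round(m["extrinsics"],3).tolist())
s=ctrl.state();print(s)
E
```

```text
pics
scene [[384.9, 0.0, 326.6], [0.0, 384.9, 200.0], [0.0, 0.0, 1.0]] [[-0.501, -0.647, 0.575, -141.559], [-0.865, 0.364, -0.345, 383.535], [0.014, -0.671, -0.742, 944.133], [0.0, 0.0, 0.0, 1.0]]
top [[513.0, 0.0, 328.3], [0.0, 513.0, 204.9], [0.0, 0.0, 1.0]] [[-0.358, -0.894, 0.268, 30.126], [-0.934, 0.344, -0.1, 175.892], [-0.003, -0.286, -0.958, 1873.468], [0.0, 0.0, 0.0, 1.0]]
{'time': 0.1, 'joints': array([-1.21801394e+00,  4.23762495e-01,  1.63055175e+00, -2.25814913e-05,
        1.08858011e+00, -1.89899864e-02]), 'joint_vel': array([ 3.38614855e-04, -2.83191869e-03, -9.15784201e-04,  2.19182777e-04,
        5.66997421e-04, -6.10135302e-05]), 'joint_efforts': array([-9.35460994e-04, -5.45615101e+01, -2.74325734e+01,  6.44782651e-02,
        1.87880028e-02, -3.12550173e-05]), 'tcp_pos': array([ 226.90606918, -581.85914477,  222.00491438]), 'tcp_rot': array([-6.40146047e-04,  9.82771677e-01,  1.84822639e-01, -1.17981837e-04]), 'contact_force': array([0.16006331, 0.40599813, 0.65416563]), 'torque': array([-0.02725538, -0.01008777,  0.0327855 ]), 'finger_force': 0.0, 'finger_gap': 1.0007907410966486}
```

View pics/scene0.png

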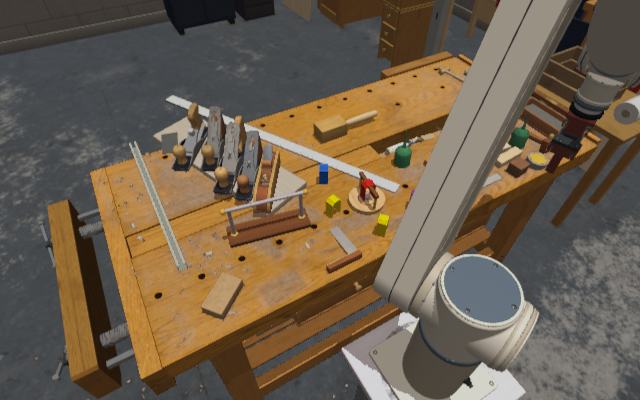

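View pics/top0.png

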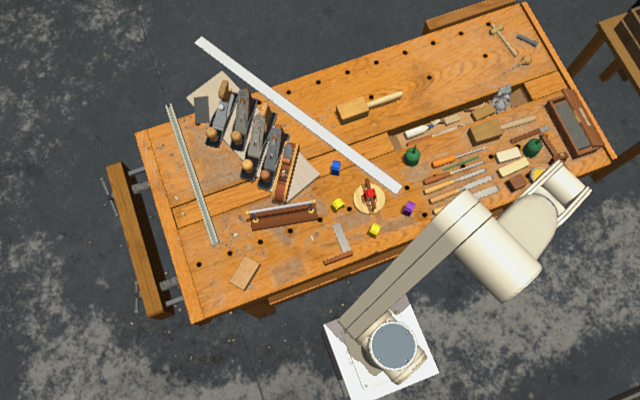

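Scene: the dish is at (367,198) with the red guard on it at (367,186), and the rail runs from (228,207) to (307,187). Top: dish (369,197), guard (369,194), rail (248..316, 210). The other saddle-like things are blue (336,168), yellow (338,204) and (375,230), and purple (409,208). Only the red one, on the dish's handle, fits the description. I'll confirm that in an enlarged crop.

```bash
cat > h.py <<'E'
import numpy as np,cv2
from cell import ctrl
M={n:ctrl.camera_model(n) for n in("scene","top")}
def ray(n,uv):
    K,E=np.array(M[n]["intrinsics"]),np.array(M[n]["extrinsics"])
    d=E[:3,:3]@np.linalg.solve(K,[uv[0],uv[1],1]); return E[:3,3],d/np.linalg.norm(d)
def plane(n,uv,z):
    o,d=ray(n,uv); return o+d*(z-o[2])/d[2]
def tri(a,b):
    A=np.zeros((3,3));B=np.zeros(3);g=[]
    for n,uv in(("scene",a),("top",b)):
        o,d=ray(n,uv);P=np.eye(3)-np.outer(d,d);A+=P;B+=P@o;g.append((o,P))
    x=np.linalg.solve(A,B);return x,[np.linalg.norm(P@(x-o)) for o,P in g]
def proj(n,p):
    K,E=np.array(M[n]["intrinsics"]),np.array(M[n]["extrinsics"])
    q=K@(E[:3,:3].T@(np.asarray(p,float)-E[:3,3]));return q[:2]/q[2]
def red(im):
    h=cv2.cvtColor(im,cv2.COLOR_RGB2HSV);return (((h[...,0]<6)|(h[...,0]>174))&(h[...,1]>190)&(h[...,2]>110)).astype(np.uint8)
E
python3 - <<'E'
from h import *
s=cv2.imread("pics/scene0.png");t=cv2.imread("pics/top0.png")
R=lambda im,x,y,w,h:cv2.resize(im[y:y+h,x:x+w],(w*400//w,300),interpolation=cv2.INTER_CUBIC)
o=np.vstack([np.hstack([R(s,337,160,60,60*3//4+10-10),R(t,339,175,60,45)]),np.hstack([R(s,216,170,104,78),R(t,236,170,104,78)])])
cv2.imwrite("pics/crop.png",o)
for n,im in(("scene",s),("top",t)):
    m=red(im[:,:,::-1].copy());k,l,st,c=cv2.connectedComponentsWithStats(m)
    print(n,[(st[i].tolist(),c[i].round(1).tolist()) for i in range(1,k) if st[i,4]>8])
E
```

```text
scene [([362, 179, 13, 10, 78], [367.3, 183.2])]
top [([365, 189, 10, 9, 71], [369.5, 192.8])]
```

View pics/crop.png

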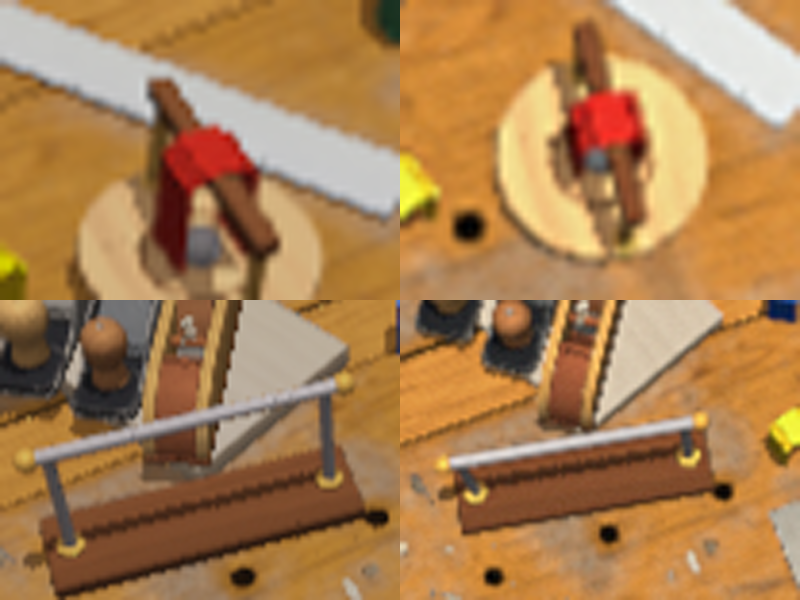

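The crop confirms the red saddle on the dark handle, with the ball beneath it. The handle runs about square to the rail. Next I compute the positions.

```bash
python3 - <<'E'
from h import *
np.set_printoptions(suppress=True,precision=1)
f=tri((361.5,173.2),(367.5,179.5));n=tri((376.5,196),(373.8,207.2));print("handle",f,n,np.linalg.norm(f[0]-n[0]),(f[0]+n[0])/2)
d=(f[0]-n[0]);print("handle yaw",np.arctan2(d[1],d[0]))
a=tri((222.8,211.9),(247.2,212.6));b=tri((305.4,191.3),(314,201.7));d=a[0]-b[0]
print("rail",a,b,np.linalg.norm(d),"yaw",np.arctan2(d[1],d[0]),"mid",(a[0]+b[0])/2)
for c,x,y in(("scene",(222.8,211.9),(305.4,191.3)),("top",(247.2,212.6),(314,201.7))):
    p,q=plane(c,x,124),plane(c,y,124);d=p-q;print(c,"rail",p,q,(p+q)/2,np.linalg.norm(d),np.arctan2(d[1],d[0]))
for c,x,y in(("scene",(361.5,173.2),(376.5,196)),("top",(367.5,179.5),(373.8,207.2))):
    p,q=plane(c,x,82),plane(c,y,82);d=p-q;print(c,"handle",p,q,(p+q)/2,np.linalg.norm(d),np.arctan2(d[1],d[0]))
for c in("scene","top"):
    im=cv2.imread(f"pics/{c}0.png")[:,:,::-1].copy()
    m=red(im);v=cv2.cvtColor(im,cv2.COLOR_RGB2HSV)[...,2]; 
    top=m&(v>175); y,x=np.nonzero(top); print(c,len(x),x.mean(),y.mean(),plane(c,(x.mean(),y.mean()),88), np.bincount(v[m>0]//16))
    h=cv2.cvtColor(im,cv2.COLOR_RGB2HSV);u,w=proj(c,[f[0][0]*.5+n[0][0]*.5,f[0][1]*.5+n[0][1]*.5,10]).astype(int)
    mk=((h[...,1]<140)&(h[...,1]>50)&(h[...,2]>150)).astype(np.uint8)
    mm=np.zeros_like(mk);cv2.circle(mm,(int(u),int(w)),24,1,-1);mk&=mm
    k,l,st,ce=cv2.connectedComponentsWithStats(mk);i=1+st[1:,4].argmax();cs,_=cv2.findContours((l==i).astype(np.uint8),0,2);hu=cv2.convexHull(max(cs,key=cv2.contourArea));e=cv2.fitEllipse(hu);print("dish",e,plane(c,e[0],17),st[i])
E
```

```text
handle (array([ 575.3, -180.4,   76. ]), [np.float64(2.973011201413066), np.float64(2.9730112014129864)]) (array([ 466.2, -161.4,   80. ]), [np.float64(1.900285419771064), np.float64(1.9002854197710444)]) 110.80394311452325 [ 520.7 -170.9   78. ]
handle yaw -0.17242628510269567
rail (array([598.2, 273.8, 121.9]), [np.float64(1.8401681033218318), np.float64(1.8401681033218242)]) (array([549.6,  38.8, 128.1]), [np.float64(2.0855200271170085), np.float64(2.0855200271169947)]) 240.0793233714355 yaw 1.3669259900508324 mid [573.9 156.3 125. ]
scene rail [597.1 275.8 124. ] [554.3  38.8 124. ] [575.7 157.3 124. ] 240.85597430728183 1.392270597884743
top rail [596.9 271.9 124. ] [549.7  36.7 124. ] [573.3 154.3 124. ] 239.92817683479046 1.3728345547837975
scene handle [ 572.3 -174.4   82. ] [ 466.2 -158.9   82. ] [ 519.3 -166.6   82. ] 107.29788559703168 -0.14497869955780163
top handle [ 571.5 -181.5   82. ] [ 464.4 -162.4   82. ] [ 518. -172.   82.] 108.78339026589207 -0.17592724376360971
scene 40 368.275 182.125 [ 523.3 -166.7   88. ] [ 0  0  0  0  0  0  0  0  4 10 24  8 32]
dish ((362.82171630859375, 199.4828338623047), (21.874652862548828, 31.455276489257812), 118.78035736083984) [ 521.2 -151.9   17. ] [349 187  26  25 252]
top 60 369.65 192.65 [ 519.7 -168.3   88. ] [ 0  0  0  0  0  0  1  1  1  3  5 11 10  4 21 14]
dish ((361.4063415527344, 204.775390625), (20.94243621826172, 37.288726806640625), 176.5649871826172) [ 505.8 -134.7   17. ] [352 185  20  37 431]
```

Emit:
step_arm(
  targets=[
    [1,0.05,-0.033,0,0,0,0.04],
    [1,0.1,-0.066,0,0,0,0.08],
    [1,0.15,-0.099,0,0,0,0.13],
    [1,0.2,-0.132,0,0,0,0.18],
    [1,0.25,-0.165,0,0,0,0.23],
    [1,0.3,-0.198,0,0,0,0.28],
    [1,0.35,-0.231,0,0,0,0.32],
    [1,0.39,-0.257,0,0,0,0.355],
    [1,0.424,-0.279,0,0,0,0.355],
    [1,0.424,-0.279,0,0,0,0.355],
    [1,0.424,-0.279,0,0,0,0.355],
    [1,0.424,-0.279,0,0,0,0.355],
  ],
  squeeze=10,
)

```text
time: 1.6
tcp_pos: [520.0, -169.1, 222.6]
tcp_rot: [0.0, 0.997, -0.081, -0.0]
contact_force: [0.4, -0.0, 0.6]
finger_gap: 0.999
finger_force: 0.0
```

```bash
python3 - <<'E'
from h import *
o=[]
for n,x,y in(("scene",317,140),("top",319,155)):
    im=ctrl.camera(n)[:,:,::-1]; cv2.imwrite(f"pics/{n}1.png",im);o.append(cv2.resize(im[y:y+80,x:x+80],(400,400),interpolation=cv2.INTER_CUBIC))
cv2.imwrite("pics/crop1.png",np.hstack(o))
E
```

```text
(no output)
```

View pics/crop1.png

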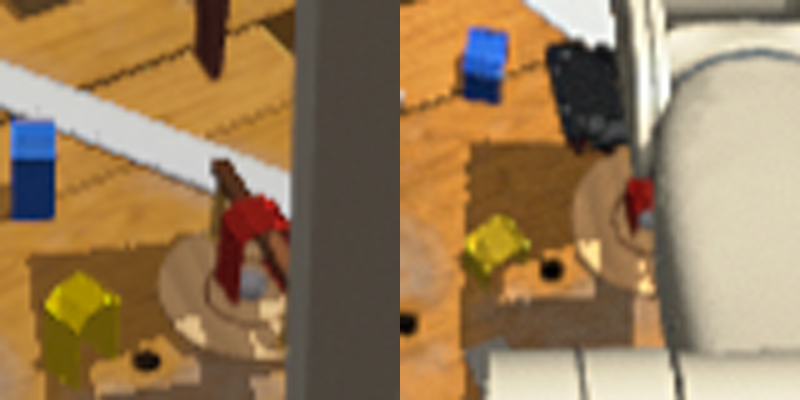

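The arm occludes the right half. The guard stands upright on the handle, with nothing in the fingers' way. Descending to straddle the guard.

Emit:
step_arm(
  targets=[
    [1,0.001,-0.001,0.03,0,0,0],
    [1,0.001,-0.001,0.06,0,0,0],
    [1,0.001,-0.001,0.09,0,0,0],
    [1,0.001,-0.001,0.115,0,0,0],
    [1,0.001,-0.001,0.135,0,0,0],
    [1,0.001,-0.001,0.155,0,0,0],
    [1,0.001,-0.001,0.17,0,0,0],
    [1,0.001,-0.001,0.172,0,0,0],
    [1,0.001,-0.001,0.172,0,0,0],
  ],
)

```text
time: 2.82
tcp_pos: [522.1, -167.7, 51.0]
tcp_rot: [0.0, 0.997, -0.08, 0.0]
contact_force: [0.4, 0.3, 0.3]
finger_gap: 0.998
finger_force: 0.0
```

Emit:
step_arm(
  targets=[
    [0.5,0,0,0,0,0,0],
    [0.2,0,0,0,0,0,0],
    [0.1,0,0,0,0,0,0],
    [0.05,0,0,0,0,0,0],
    [0.0,0,0,0,0,0,0],
    [-0.05,0,0,0,0,0,0],
    [-0.1,0,0,0,0,0,0],
    [-0.15,0,0,0,0,0,0],
    [-0.3,0,0,0,0,0,0],
    [-0.3,0,0,0,0,0,0],
  ],
)

```text
time: 4.08
tcp_pos: [521.8, -167.4, 50.6]
tcp_rot: [-0.0, 0.997, -0.08, -0.0]
contact_force: [0.3, -0.2, -0.2]
finger_gap: 0.432
finger_force: 10.0
```

Emit:
step_arm(
  targets=[
    [-0.3,0,0,-0.003,0,0,0],
    [-0.3,0,0,-0.01,0,0,0],
    [-0.3,0,0,-0.025,0,0,0],
    [-0.3,0,0,-0.04,0,0,0],
    [-0.3,0,0,-0.06,0,0,0],
    [-0.3,0,0,-0.08,0,0,0],
    [-0.3,0,0,-0.11,0,0,0],
    [-0.3,0,0,-0.14,0,0,0],
    [-0.3,0,0,-0.16,0,0,0],
    [-0.3,0,0,-0.16,0,0,0],
  ],
  squeeze=15,
)

```text
time: 5.32
tcp_pos: [523.0, -167.8, 213.2]
tcp_rot: [0.001, 0.997, -0.08, 0.002]
contact_force: [0.5, 0.1, -0.8]
finger_gap: 0.432
finger_force: 15.0
```

Emit:
step_arm(
  targets=[
    [-0.3,0,-0.01,0,0,0,-0.02],
    [-0.3,0,-0.035,0,0,0,-0.07],
    [-0.3,0,-0.07,0,0,0,-0.15],
    [-0.3,0,-0.105,0,0,0,-0.23],
    [-0.3,0,-0.14,0,0,0,-0.31],
    [-0.3,0,-0.175,0,0,0,-0.39],
    [-0.3,0,-0.21,0,0,0,-0.47],
    [-0.3,-0.003,-0.24,0,0,0,-0.55],
    [-0.3,-0.003,-0.265,0,0,0,-0.63],
    [-0.3,-0.003,-0.283,0,0,0,-0.71],
    [-0.3,-0.003,-0.283,0,0,0,-0.79],
    [-0.3,-0.003,-0.283,0,0,0,-0.85],
  ],
)

```text
time: 6.82
tcp_pos: [563.1, 113.2, 209.2]
tcp_rot: [-0.001, 0.847, 0.531, -0.001]
contact_force: [-0.1, 0.5, -0.8]
finger_gap: 0.433
finger_force: 15.0
```

Emit:
step_arm(
  targets=[
    [-0.3,0,0,0,0,0,-0.08],
    [-0.3,0,0,0,0,0,-0.15],
    [-0.3,0,0,0,0,0,-0.177],
    [-0.3,0,0,0,0,0,-0.177],
    [-0.3,0,0,0,0,0,-0.177],
  ],
)

```text
time: 7.45
tcp_pos: [563.7, 112.6, 210.0]
tcp_rot: [-0.0, 0.771, 0.636, -0.001]
contact_force: [-0.8, -0.2, -0.3]
finger_gap: 0.429
finger_force: 15.0
```

```bash
python3 - <<'E'
from h import *
o=[]
np.set_printoptions(suppress=True,precision=3)
s=ctrl.state();print(s["tcp_pos"],s["tcp_rot"],s["joints"])
for n,x,y in(("scene",216,130),("top",246,140)):
    im=ctrl.camera(n)[:,:,::-1]; cv2.imwrite(f"pics/{n}2.png",im);o.append(cv2.resize(im[y:y+110,x:x+110],(400,400),interpolation=cv2.INTER_CUBIC))
    m=red(im[:,:,::-1].copy());k,l,st,c=cv2.connectedComponentsWithStats(m)
    print(n,[(st[i].tolist(),c[i].round(1).tolist()) for i in range(1,k) if st[i,4]>5])
cv2.imwrite("pics/crop2.png",np.hstack(o))
E
```

```text
[563.733 112.596 209.988] [-0.     0.771  0.636 -0.001] [0.176 0.366 1.752 0.    1.025 0.368]
scene []
top []
```

View pics/crop2.png

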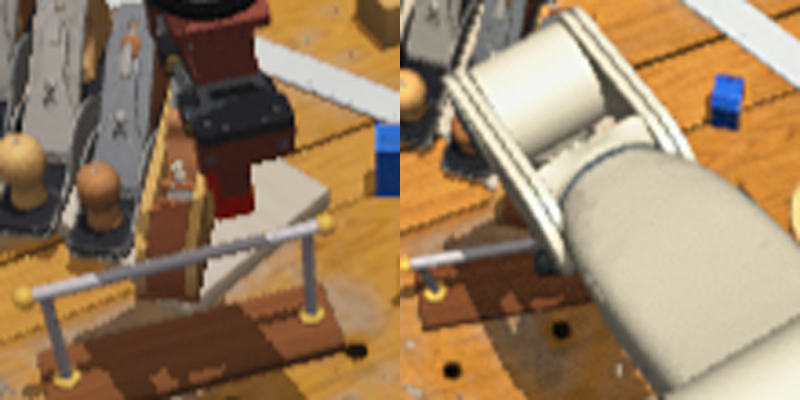

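The guard is held level above the bar, its red leg visible at scene crop (235,190). Lowering it.

Emit:
step_arm(
  targets=[
    [-0.3,0,0.002,0.02,0,0,0],
    [-0.3,0,0.002,0.04,0,0,0],
    [-0.3,0,0.002,0.055,0,0,0],
    [-0.3,0,0.002,0.07,0,0,0],
    [-0.3,0,0.002,0.085,0,0,0],
    [-0.3,0,0.002,0.095,0,0,0],
    [-0.3,0,0.002,0.103,0,0,0],
    [-0.3,0,0.002,0.109,0,0,0],
    [-0.3,0,0.002,0.112,0,0,0],
    [-0.3,0,0.002,0.112,0,0,0],
  ],
)

```text
time: 8.8
tcp_pos: [566.2, 112.0, 98.7]
tcp_rot: [0.0, 0.771, 0.636, 0.0]
contact_force: [0.2, 0.2, -0.6]
finger_gap: 0.43
finger_force: 15.0
```

Contact isn't made yet, so I go down a little further.

Emit:
step_arm(
  targets=[
    [-0.3,0,0,0.001,0,0,0],
    [-0.3,0,0,0.002,0,0,0],
    [-0.3,0,0,0.002,0,0,0],
  ],
)

```text
time: 9.18
tcp_pos: [566.2, 112.0, 96.8]
tcp_rot: [0.0, 0.771, 0.636, 0.0]
contact_force: [-0.8, -0.5, 0.4]
finger_gap: 0.432
finger_force: 15.0
```

```bash
python3 - <<'E'
from h import *
im=ctrl.camera("scene")[:,:,::-1]
cv2.imwrite("pics/crop3.png",cv2.resize(im[130:240,216:326],(600,600),interpolation=cv2.INTER_CUBIC))
E
```

```text
(no output)
```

View pics/crop3.png

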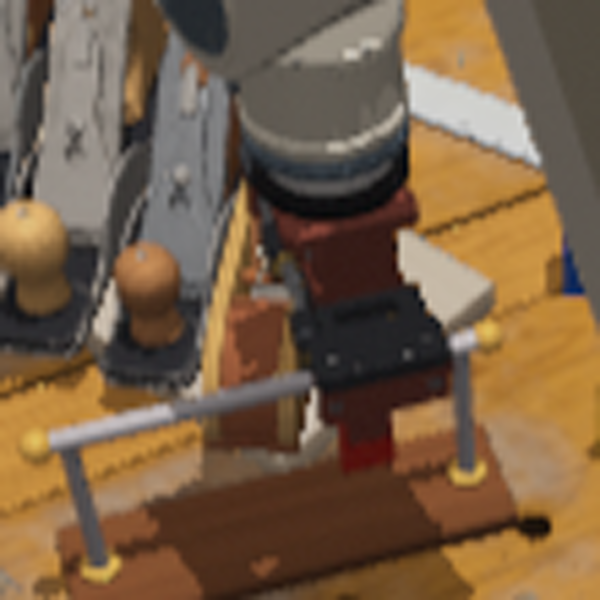

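The guard straddles the bar, its near leg at crop (368,450) in front of the bar. Releasing, with a limited opening.

Emit:
step_arm(
  targets=[
    [-0.3,0,0,0.001,0,0,0],
    [-0.1,0,0,0.001,0,0,0],
    [0.0,0,0,0.001,0,0,0],
    [0.15,0,0,0.001,0,0,0],
    [0.3,0,0,0.001,0,0,0],
    [0.3,0,0,0.001,0,0,0],
  ],
)

```text
time: 9.98
tcp_pos: [566.2, 112.0, 95.7]
tcp_rot: [0.0, 0.771, 0.636, 0.0]
contact_force: [0.3, -0.9, -0.9]
finger_gap: 0.648
finger_force: 0.0
```

Emit:
step_arm(
  targets=[
    [0.3,0,0,-0.02,0,0,0],
    [0.3,0,0,-0.04,0,0,0],
    [0.3,0,0,-0.07,0,0,0],
    [0.3,0,0,-0.1,0,0,0],
    [0.3,0,0,-0.12,0,0,0],
    [0.3,0,0.0,-0.12,0,0,0.12],
    [0.3,0,0.05,-0.12,0,0,0.24],
    [0.3,0,0.1,-0.12,0,0,0.36],
    [0.3,0,0.15,-0.12,0,0,0.36],
    [0.3,0,0.15,-0.12,0,0,0.36],
  ],
)

```text
time: 11.22
tcp_pos: [715.8, 82.6, 214.8]
tcp_rot: [0.0, 0.913, 0.407, 0.0]
contact_force: [-0.1, -0.0, -1.4]
finger_gap: 0.649
finger_force: 0.0
```

```bash
python3 - <<'E'
from h import *
o=[]
for n in("scene","top"):
    im=ctrl.camera(n)[:,:,::-1]; cv2.imwrite(f"pics/{n}4.png",im)
    m=red(im[:,:,::-1].copy());k,l,st,c=cv2.connectedComponentsWithStats(m)
    print(n,[(st[i].tolist(),c[i].round(1).tolist()) for i in range(1,k) if st[i,4]>5])
    o.append(cv2.resize(im[140:260,210:410],(666,400))[:300])
cv2.imwrite("pics/crop4.png",np.vstack(o))
E
```

```text
scene [([275, 193, 12, 10, 82], [280.5, 197.6])]
top [([289, 201, 8, 9, 50], [292.7, 204.2])]
```

View pics/crop4.png

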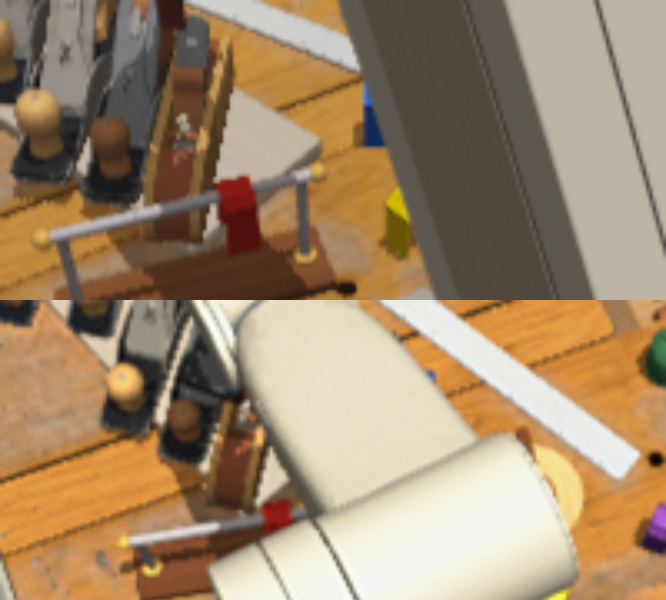

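The guard hangs on the bar, at scene crop (238,205) and top crop (278,515), clear of the fingers. Moving aside to see the dish.

Emit:
step_arm(
  targets=[
    [0.3,-0.05,0.008,0,0,0,0.05],
    [0.3,-0.1,0.015,0,0,0,0.1],
    [0.3,-0.15,0.023,0,0,0,0.15],
    [0.3,-0.2,0.03,0,0,0,0.2],
    [0.3,-0.25,0.038,0,0,0,0.25],
    [0.3,-0.3,0.045,0,0,0,0.3],
    [0.3,-0.35,0.053,0,0,0,0.35],
    [0.3,-0.4,0.06,0,0,0,0.4],
    [0.3,-0.45,0.068,0,0,0,0.45],
    [0.3,-0.5,0.075,0,0,0,0.5],
    [0.3,-0.55,0.083,0,0,0,0.55],
    [0.3,-0.6,0.09,0,0,0,0.6],
  ],
)

```text
time: 12.82
tcp_pos: [378.3, -423.1, 216.1]
tcp_rot: [-0.0, 1.0, -0.031, 0.0]
contact_force: [-0.1, 0.4, 0.3]
finger_gap: 0.648
finger_force: 0.0
```

Emit:
step_arm(
  targets=[
    [0.3,-0.05,-0.05,0,0,0,0.03],
    [0.3,-0.08,-0.05,0,0,0,0.06],
    [0.3,-0.08,-0.05,0,0,0,0.07],
    [0.3,-0.08,-0.05,0,0,0,0.07],
  ],
)

```text
time: 13.32
tcp_pos: [303.5, -368.5, 216.3]
tcp_rot: [0.001, 0.997, -0.082, 0.001]
contact_force: [-0.0, -0.1, 1.1]
finger_gap: 0.647
finger_force: 0.0
```

```bash
python3 - <<'E'
from h import *
s=ctrl.state();print(s["tcp_pos"],s["tcp_rot"])
o=[]
for n,x,y in(("scene",337,158),("top",339,170)):
    im=ctrl.camera(n)[:,:,::-1]; cv2.imwrite(f"pics/{n}5.png",im)
    m=red(im[:,:,::-1].copy());k,l,st,c=cv2.connectedComponentsWithStats(m)
    print(n,[(st[i].tolist(),c[i].round(1).tolist()) for i in range(1,k) if st[i,4]>5])
    o.append(cv2.resize(im[y:y+60,x:x+60],(400,400),interpolation=cv2.INTER_CUBIC))
cv2.imwrite("pics/crop5.png",np.hstack(o))
E
```

```text
[ 303.52803279 -368.4995431   216.3059686 ] [ 5.26680610e-04  9.96607319e-01 -8.22993902e-02  6.19614686e-04]
scene [([275, 193, 12, 12, 94], [280.6, 198.3])]
top [([289, 200, 9, 11, 78], [293.0, 205.5])]
```

View pics/crop5.png

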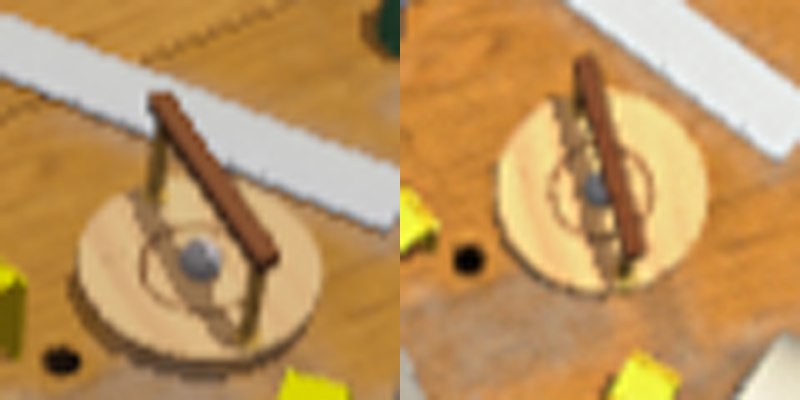

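The guard is off the dish. The handle runs from (152,100) to (262,255) in the scene crop and from (587,65) to (630,250) in the top crop, with the ball centred in the ring. Measuring the handle precisely.

```bash
python3 - <<'E'
from h import *
np.set_printoptions(suppress=True,precision=2)
C={}
for n,x0,y0 in(("scene",337,158),("top",339,170)):
    im=cv2.imread(f"pics/{n}5.png")[y0:y0+60,x0:x0+60]; h=cv2.cvtColor(im,cv2.COLOR_BGR2HSV).astype(int)
    mk=((h[...,2]<150)&(h[...,1]>110)&((h[...,0]<11)|(h[...,0]>175))).astype(np.uint8)
    k,l,st,ce=cv2.connectedComponentsWithStats(mk);i=1+st[1:,4].argmax();ys,xs=np.nonzero(l==i)
    p=np.c_[xs,ys].astype(np.float32);c=p.mean(0);v=cv2.fitLine(p,2,0,.01,.01).ravel()[:2];t=(p-c)@v
    off=np.array([x0,y0]);e=[c+v*t.min()+off,c+v*t.max()+off];C[n]=c+off
    a,b=[plane(n,q,81) for q in e];d=a-b;print(n,st[i],e,"mid",plane(n,c+off,81),"len",np.linalg.norm(d),"yaw",np.arctan(d[1]/d[0]))
    pale=((h[...,2]>170)&(h[...,1]>60)&(h[...,1]<150)&(h[...,0]>10)&(h[...,0]<24)).astype(np.uint8)
    k,l,st,ce=cv2.connectedComponentsWithStats(cv2.morphologyEx(pale,cv2.MORPH_CLOSE,np.ones((5,5))));i=1+st[1:,4].argmax()
    cs,_=cv2.findContours((l==i).astype(np.uint8),0,1);el=cv2.fitEllipse(cv2.convexHull(max(cs,key=cv2.contourArea)));print("plate",el,plane(n,off+el[0],17))
print("tri",tri(C["scene"],C["top"]))
E
```

```text
scene [33 25  1  1  1] [array([370., 183.]), array([370., 183.])] mid [ 522.87 -173.8    81.  ] len 0.0 yaw nan
plate ((35.07098388671875, 41.65383529663086), (34.5506477355957, 50.0233039855957), 90.59074401855469) [ 505.76 -177.8    17.  ]
top [28 15  4  9 12] [array([367.45, 184.85]), array([370.2 , 192.93])] mid [ 536.05 -172.35   81.  ] len 32.74219360600233 yaw -0.0743449477807808
plate ((29.54827117919922, 35.30094909667969), (61.8228645324707, 74.79991912841797), 15.529260635375977) [ 494.18 -159.06   17.  ]
tri (array([ 536.14, -178.41,   68.42]), [np.float64(5.0034254070094875), np.float64(5.003425407009531)])<stdin>:10: RuntimeWarning: invalid value encountered in scalar divide
```

```bash
python3 - <<'E'
from h import *
for n,x0,y0,P in(("scene",337,158,dict(handle=[(205,165),(230,205),(170,110)],plate=[(110,260),(220,320),(300,280)],bench=[(100,100),(30,380)])),("top",339,170,dict(handle=[(195,100),(215,170),(228,230)],plate=[(130,190),(280,200),(250,130)],bench=[(60,100),(300,300),(60,320)]))):
    h=cv2.cvtColor(cv2.imread(f"pics/{n}5.png"),cv2.COLOR_BGR2HSV)
    for k,v in P.items():print(n,k,[h[int(y0+b/6.667),int(x0+a/6.667)].tolist() for a,b in v])
E
```

```text
scene handle [[12, 161, 136], [12, 161, 136], [11, 162, 137]]
scene plate [[16, 110, 204], [15, 128, 133], [17, 105, 218]]
scene bench [[0, 0, 204], [17, 172, 181]]
top handle [[11, 168, 135], [11, 171, 136], [11, 174, 141]]
top plate [[18, 124, 241], [21, 114, 242], [24, 102, 242]]
top bench [[17, 188, 209], [15, 165, 210], [14, 123, 181]]
```

```bash
python3 - <<'E'
from h import *
np.set_printoptions(suppress=True,precision=2)
C={}
for n,x0,y0 in(("scene",337,158),("top",339,170)):
    im=cv2.imread(f"pics/{n}5.png")[y0:y0+60,x0:x0+60]; h=cv2.cvtColor(im,cv2.COLOR_BGR2HSV).astype(int)
    mk=((h[...,2]<160)&(h[...,1]>145)&(h[...,0]<14)).astype(np.uint8); off=np.array([x0,y0])
    k,l,st,ce=cv2.connectedComponentsWithStats(mk);i=1+st[1:,4].argmax();p=np.argwhere(l==i)[:,::-1].astype(np.float32)
    c=p.mean(0);v=cv2.fitLine(p,2,0,.01,.01).ravel()[:2];t=(p-c)@v;s=.25
    e=[c+v*t.min()+off,c+v*t.max()+off];C[n]=c+off
    a,b=[plane(n,q,80) for q in e];d=a-b;print(n,st[i],"mid",plane(n,c+off,80),(a+b)/2,"len",np.linalg.norm(d),"yaw",np.arctan(d[1]/d[0]))
    pale=((h[...,1]<140)&(h[...,1]>70)&(h[...,2]>190)&(h[...,0]>12)&(h[...,0]<27)).astype(np.uint8)
    k,l,st,ce=cv2.connectedComponentsWithStats(pale)
    # hull of all larger plate parts within 21 px of the ball
    q=np.argwhere((l>0)&(st[l,4]>15))[:,::-1];q=q[np.linalg.norm(q-[30,38 if n=="scene" else 28],axis=1)<21]
    el=cv2.fitEllipse(cv2.convexHull(q.astype(np.float32)));print("plate",el,plane(n,off+el[0],17))
print("tri",tri(C["scene"],C["top"]))
E
```

```text
scene [ 23  14  19  27 114] mid [ 518.14 -165.97   80.  ] [ 522.2  -166.54   80.  ] len 119.00545730894602 yaw -0.13916304965802725
plate ((29.568082809448242, 39.185302734375), (26.37806510925293, 36.341651916503906), 96.42041015625) [ 523.63 -168.28   17.  ]
top [26  8 11 31 91] mid [ 521.59 -170.52   80.  ] [ 520.69 -170.4    80.  ] len 116.8620598705013 yaw -0.13481455365414594
plate ((30.286806106567383, 26.73597526550293), (30.77771759033203, 34.021018981933594), 14.856583595275879) [ 524.57 -174.53   17.  ]
tri (array([ 524.29, -171.78,   71.45]), [np.float64(0.5304442510885335), np.float64(0.5304442510884484)])
```

Emit:
step_arm(
  targets=[
    [0.3,0.03,-0.039,0,0,0,0],
    [0.3,0.06,-0.077,0,0,0,0],
    [0.3,0.09,-0.116,0,0,0,0],
    [0.3,0.12,-0.155,0,0,0,0],
    [0.3,0.15,-0.193,0,0,0,-0.01],
    [0.3,0.182,-0.232,0,0,0,-0.01],
    [0.3,0.182,-0.232,0,0,0,-0.01],
    [0.3,0.182,-0.232,0,0,0,-0.01],
    [0.3,0.182,-0.232,0.03,0,0,-0.01],
    [0.3,0.182,-0.232,0.06,0,0,-0.01],
    [0.3,0.182,-0.232,0.09,0,0,-0.01],
    [0.3,0.182,-0.232,0.09,0,0,-0.01],
  ],
)

```text
time: 14.92
tcp_pos: [518.4, -170.0, 123.9]
tcp_rot: [-0.001, 0.997, -0.076, -0.002]
contact_force: [-0.8, 0.3, 0.6]
finger_gap: 0.649
finger_force: 0.0
```

Emit:
step_arm(
  targets=[
    [0.3,0.002,-0.001,0.015,0,0,0],
    [0.3,0.002,-0.001,0.03,0,0,0],
    [0.3,0.002,-0.001,0.042,0,0,0],
    [0.3,0.002,-0.001,0.052,0,0,0],
    [0.3,0.002,-0.001,0.06,0,0,0],
    [0.3,0.002,-0.001,0.065,0,0,0],
    [0.3,0.002,-0.001,0.065,0,0,0],
    [0.2,0.002,-0.001,0.065,0,0,0],
    [0,0.002,-0.001,0.065,0,0,0],
    [-0.2,0.002,-0.001,0.065,0,0,0],
    [-0.3,0.002,-0.001,0.065,0,0,0],
  ],
  squeeze=5,
)

```text
time: 16.3
tcp_pos: [522.9, -169.0, 60.8]
tcp_rot: [0.0, 0.997, -0.075, 0.0]
contact_force: [0.5, 0.7, 0.2]
finger_gap: 0.362
finger_force: 0.0
```

Emit:
step_arm(
  targets=[
    [-0.36,0,0,0,0,0,0],
    [-0.4,0,0,0,0,0,0],
    [-0.43,0,0,0,0,0,0],
    [-0.46,0,0,0,0,0,0],
    [-0.49,0,0,0,0,0,0],
    [-0.52,0,0,0,0,0,0],
    [-0.55,0,0,0,0,0,0],
    [-0.58,0,0,0,0,0,0],
    [-0.61,0,0,0,0,0,0],
    [-0.64,0,0,0,0,0,0],
  ],
)

```text
time: 17.55
tcp_pos: [522.8, -169.0, 60.6]
tcp_rot: [-0.0, 0.997, -0.075, -0.0]
contact_force: [-0.3, -0.0, -0.2]
finger_gap: 0.182
finger_force: 0.0
```

Emit:
step_arm(
  targets=[
    [-0.66,0,0,0,0,0,0],
    [-0.68,0,0,0,0,0,0],
    [-0.7,0,0,0,0,0,0],
    [-0.72,0,0,0,0,0,0],
    [-0.75,0,0,0,0,0,0],
    [-0.75,0,0,0,0,0,0],
  ],
)

```text
time: 18.3
tcp_pos: [522.9, -169.0, 60.7]
tcp_rot: [0.0, 0.997, -0.075, 0.0]
contact_force: [0.2, 1.0, -1.2]
finger_gap: 0.157
finger_force: 5.0
```

Handle gripped (13.8 mm). Firming up the grip, then lifting smoothly.

Emit:
step_arm(
  targets=[
    [-0.9,0,0,0,0,0,0],
    [-0.9,0,0,-0.001,0,0,0],
    [-0.9,0,0,-0.003,0,0,0],
    [-0.9,0,0,-0.006,0,0,0],
    [-0.9,0,0,-0.01,0,0,0],
    [-0.9,0,0,-0.015,0,0,0],
    [-0.9,0,0,-0.021,0,0,0],
    [-0.9,0,0,-0.028,0,0,0],
    [-0.9,0,0,-0.035,0,0,0],
    [-0.9,0,0,-0.042,0,0,0],
    [-0.9,0,0,-0.049,0,0,0],
    [-0.9,0,0,-0.056,0,0,0],
  ],
  squeeze=30,
)

```text
time: 19.8
tcp_pos: [522.8, -168.9, 117.2]
tcp_rot: [-0.0, 0.997, -0.075, -0.0]
contact_force: [-0.3, 0.7, -3.5]
finger_gap: 0.158
finger_force: 30.0
```

Emit:
step_arm(
  targets=[
    [-0.9,0,0,-0.007,0,0,0],
    [-0.9,0,0,-0.014,0,0,0],
    [-0.9,0,0,-0.021,0,0,0],
    [-0.9,0,0,-0.028,0,0,0],
    [-0.9,0,0,-0.035,0,0,0],
    [-0.9,0,0,-0.04,0,0,0],
    [-0.9,0,0,-0.044,0,0,0],
    [-0.9,0,0,-0.047,0,0,0],
    [-0.9,0,0,-0.049,0,0,0],
    [-0.9,0,0,-0.05,0,0,0],
    [-0.9,0,0,-0.05,0,0,0],
  ],
)

```text
time: 21.18
tcp_pos: [522.8, -169.0, 166.6]
tcp_rot: [-0.0, 0.997, -0.075, -0.0]
contact_force: [0.4, 0.2, -3.0]
finger_gap: 0.156
finger_force: 30.0
```

```bash
python3 - <<'E'
from h import *
s=ctrl.state();print(s["tcp_pos"],s["tcp_rot"],s["joints"])
o=[]
for n,x,y in(("scene",327,140),("top",329,150)):
    im=ctrl.camera(n)[:,:,::-1]; cv2.imwrite(f"pics/{n}6.png",im)
    o.append(cv2.resize(im[y:y+80,x:x+80],(400,400),interpolation=cv2.INTER_CUBIC))
cv2.imwrite("pics/crop6.png",np.hstack(o))
E
```

```text
[ 522.81775216 -168.96107327  166.61919637] [-1.64708350e-05  9.97181892e-01 -7.50217876e-02 -6.63974779e-05] [-3.34238212e-01  3.87389549e-01  1.84038801e+00 -2.76245909e-06
  9.13951893e-01  1.38674448e+00]
```

View pics/crop6.png

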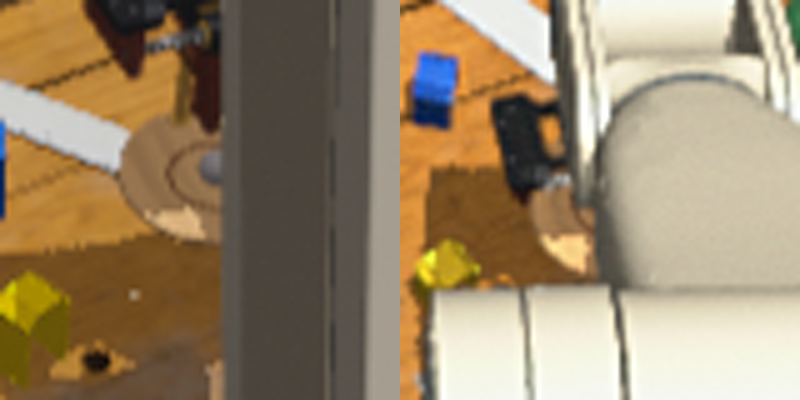

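The dish is up and level, with the ball in the ring at scene crop (210,167). Now a gentle quarter turn.

Emit:
step_arm(
  targets=[
    [-0.9,0,0,0,0,0,-0.005],
    [-0.9,0,0,0,0,0,-0.015],
    [-0.9,0,0,0,0,0,-0.03],
    [-0.9,0,0,0,0,0,-0.05],
    [-0.9,0,0,0,0,0,-0.075],
    [-0.9,0,0,0,0,0,-0.105],
    [-0.9,0,0,0,0,0,-0.14],
    [-0.9,0,0,0,0,0,-0.175],
    [-0.9,0,0,0,0,0,-0.21],
    [-0.9,0,0,0,0,0,-0.245],
    [-0.9,0,0,0,0,0,-0.28],
    [-0.9,0,0,0,0,0,-0.315],
  ],
)

```text
time: 22.78
tcp_pos: [522.8, -169.0, 166.7]
tcp_rot: [-0.0, 0.987, 0.162, -0.0]
contact_force: [0.2, -0.7, -3.1]
finger_gap: 0.158
finger_force: 30.0
```

Emit:
step_arm(
  targets=[
    [-0.9,0,0,0,0,0,-0.035],
    [-0.9,0,0,0,0,0,-0.07],
    [-0.9,0,0,0,0,0,-0.105],
    [-0.9,0,0,0,0,0,-0.14],
    [-0.9,0,0,0,0,0,-0.175],
    [-0.9,0,0,0,0,0,-0.21],
    [-0.9,0,0,0,0,0,-0.245],
    [-0.9,0,0,0,0,0,-0.28],
    [-0.9,0,0,0,0,0,-0.315],
    [-0.9,0,0,0,0,0,-0.35],
    [-0.9,0,0,0,0,0,-0.385],
    [-0.9,0,0,0,0,0,-0.42],
  ],
)

```text
time: 24.28
tcp_pos: [522.8, -169.0, 166.7]
tcp_rot: [0.0, 0.888, 0.46, 0.0]
contact_force: [-0.1, 0.1, -3.1]
finger_gap: 0.159
finger_force: 30.0
```

Emit:
step_arm(
  targets=[
    [-0.9,0,0,0,0,0,-0.035],
    [-0.9,0,0,0,0,0,-0.07],
    [-0.9,0,0,0,0,0,-0.105],
    [-0.9,0,0,0,0,0,-0.14],
    [-0.9,0,0,0,0,0,-0.175],
    [-0.9,0,0,0,0,0,-0.21],
    [-0.9,0,0,0,0,0,-0.235],
    [-0.9,0,0,0,0,0,-0.255],
    [-0.9,0,0,0,0,0,-0.27],
    [-0.9,0,0,0,0,0,-0.28],
    [-0.9,0,0,0,0,0,-0.285],
    [-0.9,0,0,0,0,0,-0.285],
  ],
)

```text
time: 25.78
tcp_pos: [522.8, -168.9, 166.7]
tcp_rot: [-0.0, 0.771, 0.636, -0.0]
contact_force: [0.0, 0.6, -3.7]
finger_gap: 0.16
finger_force: 30.0
```

Emit:
step_arm(
  targets=[
    [-0.9,0,0,0,0,0,0],
    [-0.9,0,0,0,0,0,0],
    [-0.9,0,0,0,0,0,0],
    [-0.9,0,0,0,0,0,0],
    [-0.9,0,0,0,0,0,0],
    [-0.9,0,0,0,0,0,0],
    [-0.9,0,0,0,0,0,0],
    [-0.9,0,0,0,0,0,0],
  ],
)

```text
time: 26.78
tcp_pos: [522.8, -169.0, 166.7]
tcp_rot: [-0.0, 0.771, 0.636, -0.0]
contact_force: [0.2, 0.8, -4.5]
finger_gap: 0.16
finger_force: 30.0
```

```bash
python3 - <<'E'
from h import *
s=ctrl.state();q=s["tcp_rot"];print(s["tcp_pos"],q,"yaw",2*np.arctan2(q[2],q[1]))
o=[]
for n,x,y in(("scene",247,130),("top",269,150)):
    im=ctrl.camera(n)[:,:,::-1]; cv2.imwrite(f"pics/{n}7.png",im)
    o.append(cv2.resize(im[y:y+120,x:x+120],(400,400),interpolation=cv2.INTER_CUBIC))
    m=red(im[:,:,::-1].copy());k,l,st,c=cv2.connectedComponentsWithStats(m)
    print(n,[(st[i].tolist(),c[i].round(1).tolist()) for i in range(1,k) if st[i,4]>5])
cv2.imwrite("pics/crop7.png",np.hstack(o))
E
```

```text
[ 522.82708483 -168.95589969  166.65638855] [-1.14147410e-05  7.71312309e-01  6.36456850e-01 -1.11420742e-05] yaw 1.3797916920074078
scene [([275, 193, 12, 12, 94], [280.6, 198.3])]
top [([289, 200, 9, 11, 77], [293.1, 205.4])]
```

View pics/crop7.png

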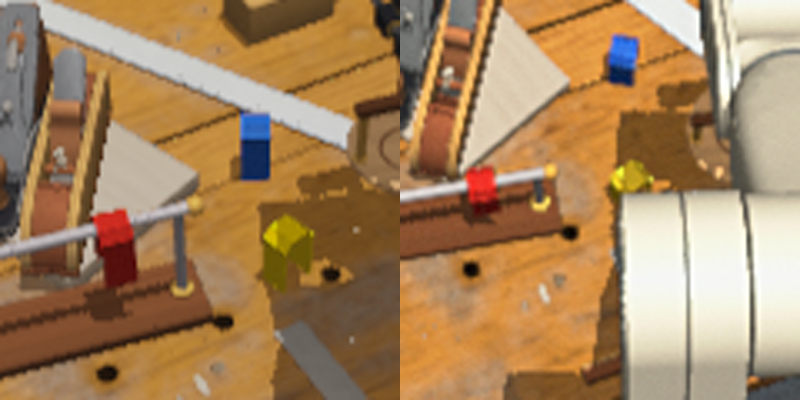

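The guard hangs unmoved at scene (281,198). The dish is held with its handle parallel to the rail, the handle's left end at scene crop (370,105). Handing in.

```bash
python3 -c "
from cell import ctrl
print(ctrl.finish_job())"
```

```text
the job is handed in; nothing more can be done
None
```

I handed the job in at about 27 s: the red guard hangs free on the rail, and the dish is held level about 106 mm up with its handle parallel to the rail by the measured tool yaw; the last view hid the ball, which was in the ring before the turn, and no verdict was shown.

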